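# Clamp the amplifier board in the soldering jig

### The job

Get the green amplifier board ready for soldering: lift the jig's spring clip by its red tab until it stays up, slide the board in under the two rail lips, heat sink end outward, until it is fully home against the stop, then bring the clip down so that it clamps the board. Leave the speaker, blue module, battery holder, screwdriver and parts tray where they are.

Things in the scene. Friction and masses are not known exactly. Their poses are not given: they have to be found in the camera images.
- jig: Grey soldering jig fixed to the desk, base 140 (x) x 90 (y) x 24 mm; origin: centre of its underside, z up. The board slides on its flat deck (z = 24 mm) along the jig's +x, from the open front end (x = -70 mm) to a stop 7 mm tall whose face is at x = 30 mm. The clip hinge axis runs along the jig's y through x = 50, z = 38 mm (metal cheeks and spring strut, x = 43 to 90, up to z = 46).
- jig_home (a point): Where the board's centre (point board_center) is when it is fully home: jig x = -15, y = 0, z = 26 mm; jig axes. Its heat sink is then at jig x = -45 mm. Two aluminium rails (jig x = -10 to 30 mm) have inner faces at y = +-27 mm and lips in to y = +-22 mm, undersides 6.5 mm and tops 10 mm above the deck; flared mouths from x = -25 to -10 mm open to about y = +-34 mm.
- clip (a joint): Angle of the spring clip, rad: 0 = down on the bare deck (as it starts, blocking the way in); grows as the tab is raised and swung towards jig +x; 1.2 = fully up. Over-centre: below 0.6 the spring pulls it down, above that it pushes it up and it stays; about 2 N at the tab moves it. Resting on the board it reads about 0.05. 12 mm wide steel arm, rubber foot 40 mm from the hinge axis.
- clip_tab (a point): Centre of the clip's red tab, 10 (x) x 14 (y) x 28 mm (z) with the clip down: then 52 mm from the hinge axis towards jig -x, 16 mm above it, 54 mm above the desk. Swings about the hinge with the clip; axes are the jig's when down. The side faces, 14 mm apart across y, stay upright at all angles, so it can be pinched across y from above with the clip down or up.
- board_center (a point): Centre of the green amplifier board, a rigid plate 90 (x) x 50 (y) x 4 mm, about 70 g, lying flat on the desk, heat sink on top; this point is 2 mm above its underside. Its x axis points from the heat sink end to the plain end with a row of brass contacts, the end that goes into the jig first. Its other components are under 10 mm tall.
- heatsink (a point): Centre of the aluminium heat sink on the board, 14 (x) x 18 (y) x 34 mm (z), a good grip; 30 mm from the board's centre along its -x; this point 21 mm and its top 38 mm above the board's underside. Axes as the board's.
- speaker_center (a point): Bystander: small black loudspeaker, 66 mm across, 22 mm tall; its centre.
- module_center (a point): Bystander: blue module board, 65 x 42 x 5 mm with parts up to 13 mm, no heat sink; its centre.
- batteries_center (a point): Bystander: black battery holder, 62 x 34 x 16 mm; its centre.
- screwdriver_grip (a point): Bystander: yellow-handled screwdriver 150 mm long, lying; the middle of its handle.
- tray_in (a point): Bystander: white two-pocket parts tray 90 x 70 x 25 mm; the middle of its inner floor.

How it is judged:
By the outcome, as a careful person would: the job done as asked, in the order asked, and still so for the second after the job is handed in, with the robot touching nothing.
It also fails if it takes over 61 s, if anything falls off the work surface, if the arm or the gripper's body presses on something with over 40 N, if the wrist force passes 120 N, or if a joint passes its speed limit or range.

### The arm

A 7-joint arm with a two-finger parallel gripper is mounted at the origin on the work surface. World frame = base frame: x ahead of the robot, y to its left, z up, the work surface at z = 0. Lengths are in m, angles in degrees, forces in N, time in s.
With the tool pointing down it reaches from about 0.425 to 0.875 m from the base axis. Payload 4.7 kg.
Tool frame: the origin (TCP) lies on the centre line of the jaws, within the pads' length; the fingertips stand 19 mm ahead of it and the grasp point (between the pads) is the TCP; z points along the fingers, y is the line along which they close (so a half turn about z gives the same grasp; the last joint's range is limited). The gripper opens to 87 mm and grips with 3 to 60 N. Pads are 19 mm wide; open, the fingers measure 117 mm over their backs; the gripper's body (75 mm by 190 mm) begins 51 mm behind the grasp point.
Start: joints at [-73.791, 18.392, -4.016, 83.108, 1.295, 78.541, -3.26], TCP at [0.173, 0.627, 0.242] pointing down, gripper open.
Joint ranges: [-163.93, 163.93], [-17.29, 119.83], [-79.2, 71.16], [3.27, 140.29], [-89.18, 269.18], [5.43, 117.66], [-154.24, 154.24]. Speed limits (degrees/s): [147.25, 147.25, 180, 180, 180, 180, 180].

### API

Orientations are given as [roll, pitch, yaw] about the fixed x, y, z axes, in that order (R = Rz(yaw) Ry(pitch) Rx(roll)).
In Python, from cell import env, imaging gives the robot as it stands.
- The arm moves only by the shell command python3 -m crank 'ROWS' [OPENING] [FORCE]. ROWS is JSON, a list of rows, each an object of numbers: "x", "y", "z": the shift along the tool's x, y, z in m; "turn": the turn about the tool's z in rad. In form: [{"x": .., "y": .., "z": .., "turn": ..}, ...]. A call has 1 to 12 rows; each row is the pose to reach, as a shift and turn from the pose commanded when the call began, along the tool's axes at that moment; what a row does not reach only later rows make up. A row lasts 1/8 s, in which the tool goes at most 62.5 mm and 10.7 degrees, less where a joint would pass 70% of its speed; a pose out of reach is approached as far as the arm can. A call with a gripper value outside its range is refused whole. OPENING is the finger opening in m, from 0 to 0.087, set as the call begins (- or left out, the last holds). The fingers move at their own pace and stop on an object; FORCE is the grip in N (left out, the last holds). Time passes only in rows, so rows that repeat a pose let the fingers close. It gives the time, the measured TCP pose, the force, the opening and the grip force at its end, in the units of the state.
- env.get_obs(): the state, without advancing time (a new reading comes with each control period).
- imaging.read_camera(name): name is "scene" or "top" or "wrist"; returns the picture (480x640x3 uint8, red, green, blue); there is no depth.
- imaging.get_calibration(name): a dict with "camera_matrix" (3x3 intrinsics, pixels), "k1" (the pictures are not rectified: a ray, as slopes to the right and down, at radius r is drawn at 1 + k1 r^2 times it, then the intrinsics apply), "position" and "attitude" of the camera in the world. Camera axes: x right, y up, looking along -z (the intrinsics and any distortion apply to the point x, -y, -z); pixel columns grow to the right and rows downward; lengths in m; the calibration is good to about 2 mm. A picture is of the moment at which its call begins: read the wrist's pose just before it. get_calibration takes no time and is no camera call; for the wrist camera it gives the pose at the moment of the call.
- env.sign_off(): hands the job in; it is judged then, once.
The state is a dict: "time_s": time; "qpos": joint angles; "joint_velocities": joint speeds; "effort": joint torques, N m; "tool_pos": TCP position; "tool_rot": TCP orientation; "force": force on the tool from outside, world axes, zero at the start; "wrist_torque": the same for the moment, N m; "grip_width": finger opening in m; "grasp_force": force on a finger pad.
Only numpy, scipy, OpenCV 4.12 (cv2) and the standard library are available. Lean on these libraries where they do the work, as an engineer would, in place of code of your own. Each camera call takes 0.05 s, during which the arm holds its last target. There are 200 camera calls.

## Working session

There is one attempt and no reset: what is moved stays moved. The work goes in short steps, Python scripts to look and compute and a shell command to move; the robot and the scene stay as the last step left them, time stands still between calls to the robot, and variables do not carry over. Pictures are saved under pics/ and viewed, at most 12 in all, crops included, and the job is handed in when it is done.

```bash
mkdir -p pics; ls
python3 - <<'E'
from cell import env, imaging
import cv2
print(env.get_obs())
for n in("scene","top"):
    im=imaging.read_camera(n); cv2.imwrite(f"pics/{n}0.png",im[:,:,::-1]); print(n,imaging.get_calibration(n))
E
```

```text
pics
{'time_s': 0.0, 'qpos': array([-73.7898044 ,  18.44053008,  -4.0161771 ,  83.17422973,
         1.29411894,  78.54224587,  -3.26160476]), 'joint_velocities': array([-0.00294737, -0.00666542, -0.03861441,  0.01684706, -0.07349676,
       -0.09491605,  0.01555966]), 'effort': array([-3.12460297e-04, -4.91297972e+01, -4.04061517e-01, -3.12534606e+01,
       -6.38783653e-02,  4.35095094e-02,  1.62607830e-04]), 'tool_pos': array([0.17253414, 0.62614129, 0.2404508 ]), 'tool_rot': array([-1.79888193e+02,  4.72745357e-03,  1.64598376e+02]), 'force': array([ 0.17283107,  0.05794402, -0.32104799]), 'wrist_torque': array([-0.03818317,  0.02938847,  0.02226237]), 'grasp_force': 0.0, 'grip_width': 0.08712699192154762}
scene {'camera_matrix': array([[459.09597771,   0.        , 322.62446267],
       [  0.        , 459.09597771, 244.91420921],
       [  0.        ,   0.        ,   1.        ]]), 'k1': -0.010564043943295172, 'position': array([ 1.17817407, -0.70462518,  0.64172521]), 'attitude': array([58.50311033,  0.16376145, 39.97624318])}
top {'camera_matrix': array([[471.94753877,   0.        , 322.24559707],
       [  0.        , 471.94753877, 231.67475279],
       [  0.        ,   0.        ,   1.        ]]), 'k1': 0.003013220688646911, 'position': array([ 0.39549104, -0.00474706,  1.01279941]), 'attitude': array([ 1.20819038e+01, -3.61415711e-02, -9.20385714e+01])}
```

View pics/top0.png

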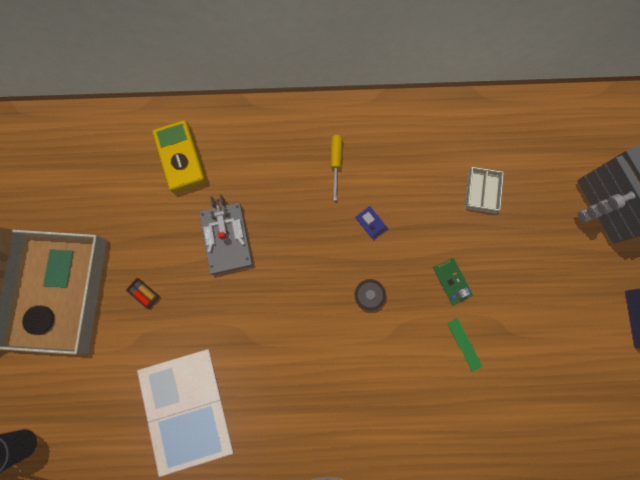

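View pics/scene0.png

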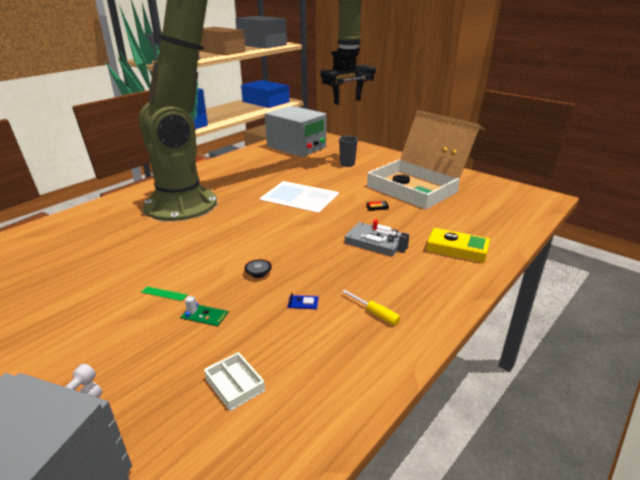

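Top view: jig at (226,238), with red tab at (222,235) and strut at (218,205). The board is at (452,281), heat sink near (463,294). The green strip at (465,345) and a board in the box at (58,268) are decoys. Speaker is at (370,295).

```bash
cat > h.py <<'E'
import numpy as np, cv2
from scipy.spatial.transform import Rotation as R
from cell import env, imaging
def cam(n):
    c=imaging.get_calibration(n); return c, R.from_euler('xyz',c['attitude'],degrees=True).as_matrix()
def ray(n,uv,c=None):
    c,A=c or cam(n); K=c['camera_matrix']; uv=np.atleast_2d(np.float64(uv))
    d=cv2.undistortPoints(uv[:,None],K,np.array([c['k1'],0,0,0]))[:,0]
    return np.array(c['position']), np.c_[d[:,0],-d[:,1],-np.ones(len(d))]@A.T
def plane(n,uv,z,c=None):
    p,d=ray(n,uv,c); return p+d*((z-p[2])/d[:,2])[:,None]
def two(n1,uv1,n2,uv2,c1=None,c2=None):
    p,d=ray(n1,uv1,c1); q,e=ray(n2,uv2,c2); d=d[0];e=e[0]
    s=np.linalg.lstsq(np.c_[d,-e],q-p,rcond=None)[0]; a=p+s[0]*d; b=q+s[1]*e
    return (a+b)/2, np.linalg.norm(a-b)
def proj(n,X,c=None):
    c,A=c or cam(n); v=(np.atleast_2d(X)-c['position'])@A; v=np.c_[v[:,0],-v[:,1],-v[:,2]]
    return cv2.projectPoints(v[:,None],np.zeros(3),np.zeros(3),c['camera_matrix'],np.array([c['k1'],0,0,0]))[0][:,0]
def blobs(im,lo,hi,roi=None,amin=10):
    h=cv2.cvtColor(im,cv2.COLOR_RGB2HSV); m=cv2.inRange(h,np.array(lo),np.array(hi))
    if roi: k=np.zeros_like(m);x0,y0,x1,y1=roi;k[y0:y1,x0:x1]=1;m=m*k
    return sorted([c for c in cv2.findContours(m,cv2.RETR_EXTERNAL,cv2.CHAIN_APPROX_NONE)[0] if cv2.contourArea(c)>=amin],key=lambda c:-cv2.contourArea(c))
E
python3 - <<'E'
from h import *
np.set_printoptions(precision=4,suppress=True)
t=cv2.imread('pics/top0.png')[:,:,::-1]; s=cv2.imread('pics/scene0.png')[:,:,::-1]
for c in blobs(t,(40,80,30),(85,255,255),(400,240,500,320)):
    b=cv2.boxPoints(cv2.minAreaRect(c)); P=plane('top',b,.004); print('green',b.tolist(),P[:,:2].tolist(),P.mean(0))
for c in blobs(t,(0,150,80),(6,255,255),(200,200,255,275),3)[:3]: 
    print('red top',cv2.minAreaRect(c), plane('top',cv2.minAreaRect(c)[0],.054+.014))
for c in blobs(s,(0,150,80),(6,255,255),(345,210,410,260),3)[:3]: print('red scene',cv2.minAreaRect(c))
h=cv2.cvtColor(t,cv2.COLOR_RGB2HSV); 
for c in blobs(t,(0,0,40),(180,90,140),(190,190,260,280),200):
    r=cv2.minAreaRect(c);b=cv2.boxPoints(r);print('jig',r); print(plane('top',b,.024)[:,:2].tolist())
a=cv2.resize(t[190:320,190:260],None,fx=4,fy=4,interpolation=2);a=a[:420]
b=cv2.resize(t[245:325,420:500],None,fx=5,fy=5,interpolation=2)
o=np.zeros((420,690,3),np.uint8);o[:420,:280]=a;o[:400,285:685]=b
cv2.imwrite('pics/crop1.png',o[:,:,::-1])
E
```

```text
green [[433.00006103515625, 267.0000305175781], [453.00006103515625, 257.0000305175781], [471.800048828125, 294.6000061035156], [451.800048828125, 304.6000061035156]] [[0.5251509954472443, -0.24842802139815495], [0.5453212565773536, -0.2934552132490497], [0.4633472959844879, -0.32580021060803427], [0.4438692080013922, -0.2813790894596972]] [ 0.4944 -0.2873  0.004 ]
green [[464.800048828125, 294.6000061035156], [470.800048828125, 291.6000061035156], [472.4000244140625, 294.8000183105469], [466.4000244140625, 297.8000183105469]] [[0.4638718336079895, -0.31093994058342583], [0.469749576865238, -0.32432248704574274], [0.46288110832592666, -0.3270306006873243], [0.45702070380612847, -0.313663483664009]] [ 0.4634 -0.319   0.004 ]
red top ((221.4117889404297, 235.14707946777344), (5.820855140686035, 7.033533096313477), 75.96376037597656) [[0.5976 0.1936 0.068 ]]
red scene ((375.0, 224.5), (9.0, 4.0), 90.0)
jig ((224.01922607421875, 233.09617614746094), (76.28917694091797, 43.53778076171875), 78.69007110595703)
[[0.6872008521135189, 0.26050480546894694], [0.7032704686392306, 0.1678599655355549], [0.5376869647278443, 0.13603594783747275], [0.522807702845638, 0.22573017077971644]]
```

View pics/crop1.png

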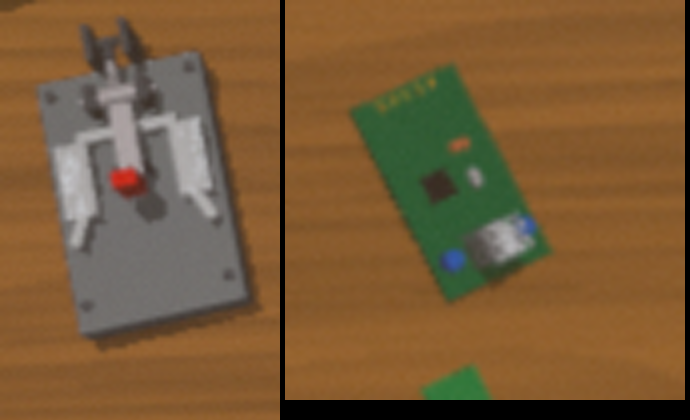

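The crop shows that the board's contacts end points up-left and the heat sink sits at the lower right. The jig's corners, in full-image pixels, are about (199.5,212), (239.2,203.2), (251.7,265) and (210.5,273.7), with its front end at the bottom.

```bash
cat >> h.py <<'E'
def shift(p,yaw):
    "tool-axis shift and turn to reach world p with tool pointing down at yaw"
    o=env.get_obs(); M=R.from_euler('xyz',o['tool_rot'],degrees=True); d=M.inv().apply(np.array(p)-o['tool_pos'])
    y=(yaw-o['tool_rot'][2]+180)%360-180
    return 'shift',np.round(d,4),'turn',round(-np.radians(y),3)
E
python3 - <<'E'
from h import *
np.set_printoptions(precision=4,suppress=True)
uv=[(199.5,212),(239.2,203.2),(251.7,265),(210.5,273.7)]
P=plane('top',uv,.024)[:,:2]; print(P, P.mean(0))
x=(P[0]+P[1]-P[2]-P[3])/2; y=(P[0]+P[3]-P[1]-P[2])/2
print(np.linalg.norm(x),np.linalg.norm(y),np.degrees(np.arctan2(x[1],x[0])),np.degrees(np.arctan2(-y[0],y[1])))
print(two('top',(221.4,235.1),'scene',(375,224.5)))
yaw=np.arctan2(x[1],x[0]); print('tab by jig',P.mean(0)+R.from_euler('z',yaw).apply([-.002,0,0])[:2])
print(shift([P.mean(0)[0]-.03,P.mean(0)[1],.22],191.5), imaging.get_calibration('wrist')['position'])
E
```

```text
[[0.6598 0.2507]
 [0.6765 0.165 ]
 [0.5404 0.1384]
 [0.525  0.225 ]] [0.6005 0.1948]
0.13795775830460194 0.08761847606770086 10.891929855244351 10.534305723864808
(array([0.6008, 0.1966, 0.054 ]), np.float64(0.0001211597927563185))
tab by jig [0.5985 0.1944]
('shift', array([-0.4982, -0.3102,  0.0212]), 'turn', np.float64(-0.469)) [0.0981 0.6469 0.3839]
```

```bash
python3 -m crank '[{"x":-0.03,"y":-0.018,"turn":-0.05},{"x":-0.08,"y":-0.05,"turn":-0.12},{"x":-0.13,"y":-0.08,"turn":-0.2},{"x":-0.18,"y":-0.11,"turn":-0.3},{"x":-0.23,"y":-0.143,"turn":-0.4},{"x":-0.28,"y":-0.175,"turn":-0.47},{"x":-0.33,"y":-0.205,"turn":-0.47},{"x":-0.38,"y":-0.237,"turn":-0.47},{"x":-0.43,"y":-0.268,"z":0.01,"turn":-0.47},{"x":-0.475,"y":-0.295,"z":0.02,"turn":-0.47},{"x":-0.498,"y":-0.31,"z":0.021,"turn":-0.47},{"x":-0.498,"y":-0.31,"z":0.021,"turn":-0.47}]' 0.034 20
python3 - <<'E'
from h import *
im=imaging.read_camera('wrist'); cv2.imwrite('pics/w1.png',im[:,:,::-1]); o=env.get_obs();print(o['tool_pos'],o['tool_rot'],o['time_s'],imaging.get_calibration('wrist'))
E
```

```text
[0.17258493 0.62626637 0.24071783] [-1.79915346e+02  7.58193380e-03  1.64600724e+02] 0.15 {'camera_matrix': array([[345.04754721,   0.        , 323.67281884],
       [  0.        , 345.04754721, 247.01106267],
       [  0.        ,   0.        ,   1.        ]]), 'k1': -0.06214319352609069, 'position': array([0.09815469, 0.64690332, 0.38407901]), 'attitude': array([-1.63741952e+01,  4.98255055e-02,  7.46354410e+01])}invalid input
```

View pics/w1.png

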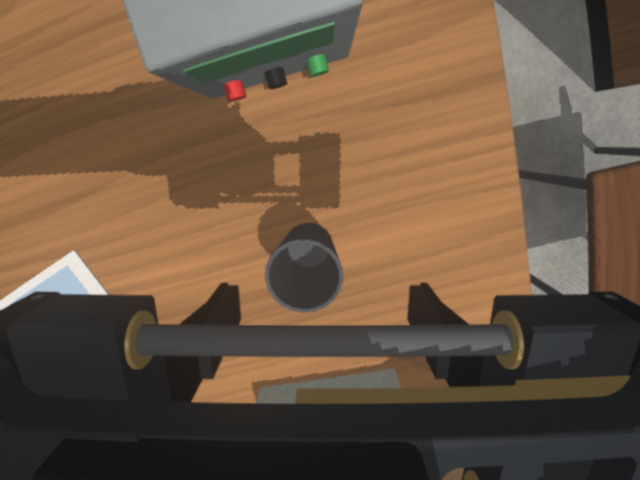

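The call was refused, probably because each row needs all four keys. The wrist view shows the fingers at columns 220 and 430, rows 285-400, and the camera looks ahead along tool +x. To see the jig I'll hover beyond it.

```bash
python3 -m crank '[{"x":-0.03,"y":-0.016,"z":0,"turn":-0.05},{"x":-0.08,"y":-0.043,"z":0,"turn":-0.12},{"x":-0.13,"y":-0.07,"z":0,"turn":-0.2},{"x":-0.18,"y":-0.1,"z":0,"turn":-0.3},{"x":-0.24,"y":-0.13,"z":0,"turn":-0.4},{"x":-0.3,"y":-0.16,"z":0,"turn":-0.47},{"x":-0.35,"y":-0.19,"z":0,"turn":-0.47},{"x":-0.4,"y":-0.22,"z":0,"turn":-0.47},{"x":-0.45,"y":-0.245,"z":0.01,"turn":-0.47},{"x":-0.5,"y":-0.265,"z":0.02,"turn":-0.47},{"x":-0.54,"y":-0.28,"z":0.02,"turn":-0.47},{"x":-0.555,"y":-0.284,"z":0.02,"turn":-0.47}]' 0.034 20
python3 - <<'E'
from h import *
im=imaging.read_camera('wrist'); cv2.imwrite('pics/w2.png',im[:,:,::-1]); o=env.get_obs();print(o['tool_pos'],o['tool_rot'],o['time_s'],imaging.get_calibration('wrist'))
E
```

```text
time_s: 1.65
tool_pos: [0.634, 0.2021, 0.2208]
tool_rot: [-179.9, -0.0, -168.7]
force: [-0.4, 0.2, -0.5]
grip_width: 0.034
grasp_force: 0.0
[0.6345785  0.2023051  0.22085978] [-1.79892842e+02  1.21786498e-02 -1.68710369e+02] 1.7 {'camera_matrix': array([[345.04754721,   0.        , 323.67281884],
       [  0.        , 345.04754721, 247.01106267],
       [  0.        ,   0.        ,   1.        ]]), 'k1': -0.06214319352609069, 'position': array([0.55876807, 0.18736519, 0.36420277]), 'attitude': array([-1.63934292e+01,  8.86160884e-02,  1.01326683e+02])}
```

View pics/w2.png

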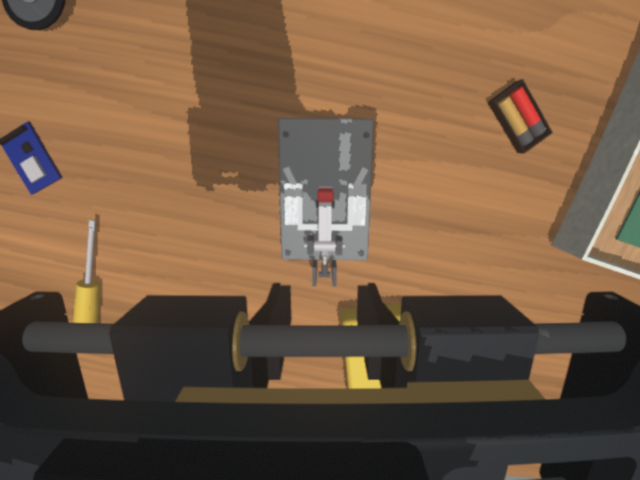

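The wrist view shows the jig squarely: deck corners (279,118), (374,119), (369,259) and (281,259), and the tab at (326,196).

Run:
```python
from h import *
np.set_printoptions(precision=4,suppress=True)
im=cv2.imread('pics/w2.png')[:,:,::-1]
P=plane('wrist',[(279,118),(374,119),(369,259.5),(281,259.5)],.024)[:,:2]; print(P,P.mean(0))
x=(P[2]+P[3]-P[0]-P[1])/2; y=(P[1]+P[2]-P[0]-P[3])/2
print(np.linalg.norm(x),np.linalg.norm(y),np.degrees(np.arctan2(x[1],x[0])),np.degrees(np.arctan2(-y[0],y[1])))
c=blobs(im,(0,120,50),(8,255,255),(300,170,350,220))[0]; q=cv2.minAreaRect(c); print(q,plane('wrist',q[0],.065))
print(two('wrist',q[0],'top',(221.4,235.1)))
T=np.array([.6,.196]); print(shift([*T,.060],190.8))
```

```text
[[0.542  0.1409]
 [0.5254 0.2281]
 [0.661  0.2554]
 [0.679  0.1656]] [0.6019 0.1975]
0.13874953920229405 0.09015586209796614 10.797991199572268 11.064722344215387
((325.0, 195.0), (12.0, 14.0), 90.0) [[0.5989 0.1961 0.065 ]]
(array([0.6002, 0.1963, 0.0556]), np.float64(0.0002686158123434056))
('shift', array([0.0352, 0.0009, 0.1609]), 'turn', np.float64(0.009))
```

```bash
python3 -m crank '[{"x":0.02,"y":0,"z":0.02,"turn":0.009},{"x":0.034,"y":0.001,"z":0.06,"turn":0.009},{"x":0.035,"y":0.001,"z":0.1,"turn":0.009},{"x":0.035,"y":0.001,"z":0.135,"turn":0.009},{"x":0.035,"y":0.001,"z":0.155,"turn":0.009},{"x":0.035,"y":0.001,"z":0.16,"turn":0.009},{"x":0.035,"y":0.001,"z":0.16,"turn":0.009}]'; python3 -m crank '[{"x":0,"y":0,"z":0,"turn":0},{"x":0,"y":0,"z":0,"turn":0},{"x":0,"y":0,"z":0,"turn":0},{"x":0,"y":0,"z":0,"turn":0}]' 0.005 15
```

```text
time_s: 2.58
tool_pos: [0.5983, 0.2001, 0.0625]
tool_rot: [180.0, 0.1, -169.0]
force: [-0.3, 0.6, 0.4]
grip_width: 0.0341
grasp_force: 0.0
time_s: 3.08
tool_pos: [0.5992, 0.1962, 0.0626]
tool_rot: [-179.8, 0.1, -169.1]
force: [-0.2, -5.0, 3.0]
grip_width: 0.0141
grasp_force: 15.0
```

```bash
python3 -m crank '[{"x":-0.002,"y":0,"z":-0.0045,"turn":0},{"x":-0.005,"y":0,"z":-0.009,"turn":0},{"x":-0.008,"y":0,"z":-0.013,"turn":0},{"x":-0.0115,"y":0,"z":-0.0167,"turn":0},{"x":-0.019,"y":0,"z":-0.0233,"turn":0},{"x":-0.028,"y":0,"z":-0.0285,"turn":0},{"x":-0.037,"y":0,"z":-0.032,"turn":0},{"x":-0.047,"y":0,"z":-0.034,"turn":0},{"x":-0.052,"y":0,"z":-0.0342,"turn":0},{"x":-0.052,"y":0,"z":-0.0342,"turn":0}]'
```

```text
time_s: 4.32
tool_pos: [0.6507, 0.206, 0.0969]
tool_rot: [-179.8, 0.1, -169.1]
force: [0.5, -5.3, 3.5]
grip_width: 0.0134
grasp_force: 15.0
```

```bash
python3 -m crank '[{"x":0,"y":0,"z":0,"turn":0},{"x":0,"y":0,"z":0,"turn":0},{"x":0,"y":0,"z":0,"turn":0},{"x":0,"y":0,"z":-0.03,"turn":0},{"x":0,"y":0,"z":-0.07,"turn":0},{"x":0,"y":0,"z":-0.12,"turn":0},{"x":0.03,"y":-0.05,"z":-0.12,"turn":0},{"x":0.06,"y":-0.1,"z":-0.12,"turn":-0.05},{"x":0.09,"y":-0.15,"z":-0.12,"turn":-0.1},{"x":0.12,"y":-0.2,"z":-0.12,"turn":-0.15},{"x":0.15,"y":-0.25,"z":-0.12,"turn":-0.19},{"x":0.18,"y":-0.3,"z":-0.12,"turn":-0.19}]' 0.04
python3 - <<'E'
from h import *
c=blobs(imaging.read_camera('top'),(0,150,60),(6,255,255),(190,180,255,275),3); print([cv2.minAreaRect(k) for k in c])
print(proj('top',[.65,.206,.092]))
print(shift([.4665,-.2984,.2],201.8))
E
```

```text
time_s: 5.82
tool_pos: [0.5287, -0.1204, 0.2159]
tool_rot: [180.0, 0.1, -158.0]
force: [0.0, -1.1, -0.2]
grip_width: 0.0399
grasp_force: 0.0
[((213.2692413330078, 208.34617614746094), (13.335897445678711, 6.6679487228393555), 78.69007110595703)]
[[213.03334759 207.53626616]]
('shift', array([ 0.1156, -0.1351,  0.0171]), 'turn', np.float64(-0.008))
```

```bash
python3 -m crank '[{"x":0.035,"y":-0.04,"z":0.005,"turn":-0.008},{"x":0.075,"y":-0.09,"z":0.01,"turn":-0.008},{"x":0.105,"y":-0.122,"z":0.015,"turn":-0.008},{"x":0.115,"y":-0.134,"z":0.017,"turn":-0.008},{"x":0.115,"y":-0.134,"z":0.017,"turn":-0.008},{"x":0.115,"y":-0.134,"z":0.017,"turn":-0.008}]' 0.05
python3 - <<'E'
from h import *
im=imaging.read_camera('wrist'); cv2.imwrite('pics/w3.png',im[:,:,::-1]); o=env.get_obs();print(o['tool_pos'],o['tool_rot'],o['time_s'],cam('wrist'))
for c in blobs(im,(40,80,30),(85,255,255),(200,100,450,320),200):
    r=cv2.minAreaRect(c);b=cv2.boxPoints(r); P=plane('wrist',b,.004);print(r,b.tolist(),P[:,:2].tolist(),P.mean(0))
E
```

```text
time_s: 6.62
tool_pos: [0.4741, -0.2843, 0.1987]
tool_rot: [179.9, 0.1, -157.4]
force: [-0.6, 1.0, 0.1]
grip_width: 0.0501
grasp_force: 0.0
[ 0.47415515 -0.28429124  0.19874454] [ 1.79956539e+02  4.69785409e-02 -1.57426892e+02] 6.675 ({'camera_matrix': array([[345.04754721,   0.        , 323.67281884],
       [  0.        , 345.04754721, 247.01106267],
       [  0.        ,   0.        ,   1.        ]]), 'k1': -0.06214319352609069, 'position': array([ 0.40275461, -0.31421109,  0.34205647]), 'attitude': array([-1.64292199e+01, -5.60047190e-02,  1.12604080e+02])}, array([[-0.38436087, -0.88559543, -0.26074405],
       [ 0.92318241, -0.36841232, -0.10957463],
       [ 0.00097747, -0.28283052,  0.9591694 ]]))
((313.5, 239.5), (85.0, 49.0), 90.0) [[289.0, 197.0], [338.0, 197.0], [338.0, 282.0], [289.0, 282.0]] [[0.46048680921245877, -0.32667267918670595], [0.4420370858558153, -0.28227443417313686], [0.5243416061548621, -0.24687715407555627], [0.5441938650067596, -0.2945593142245535]] [ 0.49276484 -0.2875959   0.004     ]
((355.0, 134.0), (68.0, 26.0), 90.0) [[342.0, 100.0], [368.0, 100.0], [368.0, 168.0], [342.0, 168.0]] [[0.35844063834740375, -0.3140977250416447], [0.34915590188280765, -0.29209794098024733], [0.4052247876178274, -0.2666891165949218], [0.4148908095837089, -0.28974231539049716]] [ 0.38192803 -0.29065677  0.004     ]
```

View pics/w3.png

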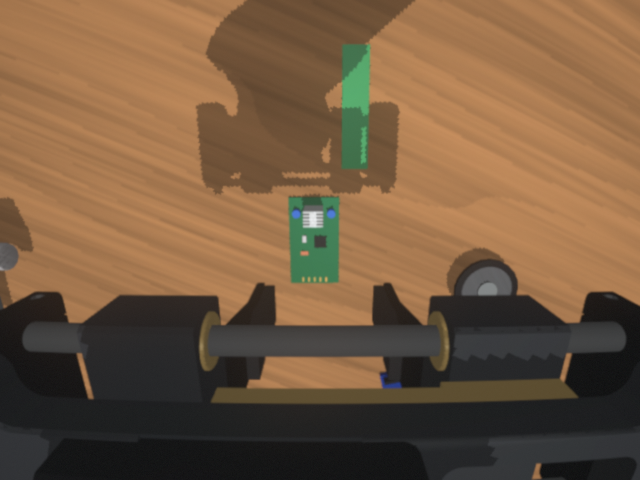

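The wrist view shows the board upright between the fingers, spanning (289,197) to (338,282). The heat sink is at (313,217), with blue capacitors at (297,214) and (331,214), so the fingertips must stay about 15 mm above the desk.

Run:
```python
from h import *
np.set_printoptions(precision=4,suppress=True)
B=np.array([.4933,-.2875]);a=np.radians(22.2);H=B-.03*np.array([np.cos(a),np.sin(a)])
print(H,proj('wrist',[[*H,.038]]),plane('wrist',[(313,212)],.038),shift([*H,.035],202.2), env.get_obs()['tool_pos'])
im=cv2.imread('pics/w3.png')[:,:,::-1]
for c in blobs(im,(0,0,120),(180,60,255),(295,198,332,232),20): print(cv2.boundingRect(c))
```

```text
[ 0.4655 -0.2988] [[312.2819 219.4555]] [[ 0.459  -0.3008  0.038 ]] ('shift', array([ 0.0137, -0.0102,  0.1637]), 'turn', np.float64(0.007)) [ 0.4742 -0.2843  0.1987]
(302, 211, 22, 17)
```

```bash
python3 -m crank '[{"x":0.007,"y":-0.005,"z":0.02,"turn":0.007},{"x":0.0137,"y":-0.01,"z":0.06,"turn":0.007},{"x":0.0137,"y":-0.01,"z":0.11,"turn":0.007},{"x":0.0137,"y":-0.01,"z":0.145,"turn":0.007},{"x":0.0137,"y":-0.01,"z":0.16,"turn":0.007},{"x":0.0137,"y":-0.01,"z":0.1637,"turn":0.007},{"x":0.0137,"y":-0.01,"z":0.1637,"turn":0.007}]'; python3 -m crank '[{"x":0,"y":0,"z":0,"turn":0},{"x":0,"y":0,"z":0,"turn":0},{"x":0,"y":0,"z":0,"turn":0},{"x":0,"y":0,"z":0,"turn":0}]' 0.008 30
```

```text
time_s: 7.55
tool_pos: [0.465, -0.3013, 0.0362]
tool_rot: [-179.9, 0.1, -158.0]
force: [-0.4, -0.4, -1.1]
grip_width: 0.0502
grasp_force: 0.0
time_s: 8.05
tool_pos: [0.4639, -0.3011, 0.0352]
tool_rot: [180.0, 0.0, -158.0]
force: [-0.1, -0.1, 2.5]
grip_width: 0.0179
grasp_force: 14.4
```

```bash
python3 -m crank '[{"x":0,"y":0,"z":0,"turn":0},{"x":0,"y":0,"z":-0.02,"turn":0},{"x":0,"y":0,"z":-0.06,"turn":0},{"x":0,"y":0,"z":-0.1,"turn":0},{"x":-0.015,"y":0.03,"z":-0.12,"turn":0},{"x":-0.039,"y":0.08,"z":-0.12,"turn":0.04},{"x":-0.063,"y":0.13,"z":-0.12,"turn":0.08},{"x":-0.088,"y":0.18,"z":-0.12,"turn":0.12},{"x":-0.112,"y":0.23,"z":-0.12,"turn":0.16},{"x":-0.136,"y":0.28,"z":-0.12,"turn":0.194},{"x":-0.161,"y":0.33,"z":-0.12,"turn":0.194},{"x":-0.185,"y":0.38,"z":-0.12,"turn":0.194}]'; python3 -m crank '[{"x":-0.0085,"y":0.028,"z":0,"turn":0},{"x":-0.0145,"y":0.045,"z":0,"turn":0},{"x":-0.016,"y":0.052,"z":0,"turn":0},{"x":-0.016,"y":0.052,"z":0,"turn":0},{"x":-0.016,"y":0.052,"z":0,"turn":0},{"x":-0.016,"y":0.052,"z":0,"turn":0}]'
python3 - <<'E'
from h import *
im=imaging.read_camera('wrist'); cv2.imwrite('pics/w4.png',im[:,:,::-1]); t=imaging.read_camera('top'); cv2.imwrite('pics/top4.png',t[:,:,::-1])
s=imaging.read_camera('scene'); cv2.imwrite('pics/scene4.png',s[:,:,::-1])
a=cv2.resize(t[150:300,170:290],(480,600),interpolation=2); cv2.imwrite('pics/c4.png',a[:,:,::-1])
print(shift([.4969,.1765,.1],190.9),env.get_obs()['tool_pos'],env.get_obs()['time_s'],env.get_obs()['grasp_force'])
E
```

```text
time_s: 9.55
tool_pos: [0.4933, 0.1221, 0.155]
tool_rot: [180.0, 0.0, -169.2]
force: [0.6, 0.2, -0.4]
grip_width: 0.0176
grasp_force: 30.0
time_s: 10.3
tool_pos: [0.4995, 0.1734, 0.1552]
tool_rot: [-180.0, 0.0, -169.3]
force: [0.4, 0.3, -0.2]
grip_width: 0.0179
grasp_force: 30.0
('shift', array([0.002 , 0.0029, 0.0552]), 'turn', np.float64(-0.002)) [0.49942395 0.17405697 0.15516392] 10.45 29.99957466032356
```

View pics/c4.png

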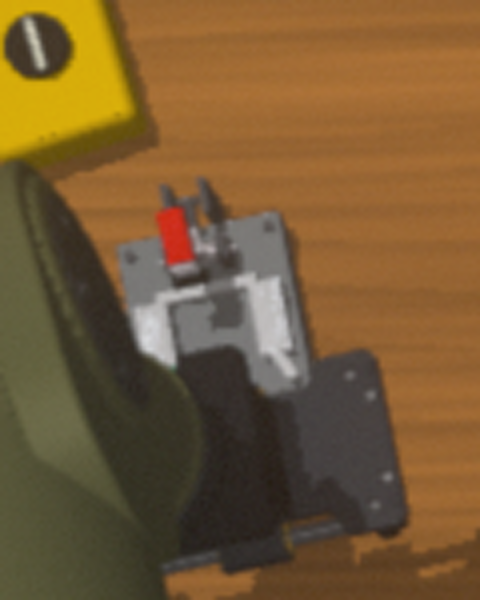

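The top crop shows the clip up (tab at crop (175,237)) and the rails in view, but the gripper hides the board. I'll check the held board in the scene view numerically.

Run:
```python
from h import *
np.set_printoptions(precision=1,suppress=True)
o=env.get_obs();T=o['tool_pos'];a=np.radians(o['tool_rot'][2]+180);Rz=R.from_euler('z',a)
s=cv2.imread('pics/scene4.png')[:,:,::-1]
c=np.array([[75,-25,-31],[75,25,-31],[-15,25,-31],[-15,-25,-31],[75,-25,-35]])/1e3
pp=proj('scene',T+Rz.apply(c));print(pp)
for k in blobs(s,(40,80,30),(85,255,255),(300,150,450,300),20): print(cv2.boundingRect(k),cv2.approxPolyDP(k,2.5,True)[:,0].tolist())
J=np.array([.602,.1967,0]);RJ=R.from_euler('z',np.radians(10.9))
jc=np.array([[-70,-45,24],[-70,45,24],[70,-45,24],[-10,-27,34],[-10,27,34],[-25,-34,34]])/1e3
jp=proj('scene',J+RJ.apply(jc));print(jp)
a=cv2.resize(s[170:290,310:450],None,fx=5,fy=5,interpolation=2)
cv2.imwrite('pics/c5.png',a[:,:,::-1])
```

```text
[[361.6 202.4]
 [369.7 195. ]
 [339.3 188.1]
 [330.5 195.1]
 [361.6 203.8]]
(339, 191, 31, 12) [[339, 197], [364, 202], [369, 196], [346, 191]]
(416, 186, 14, 7) [[416, 188], [429, 191]]
[[343.7 235.6]
 [358.2 221.4]
 [393.  249. ]
 [367.3 234.8]
 [375.5 226. ]
 [361.  234.6]]
```

View pics/c5.png

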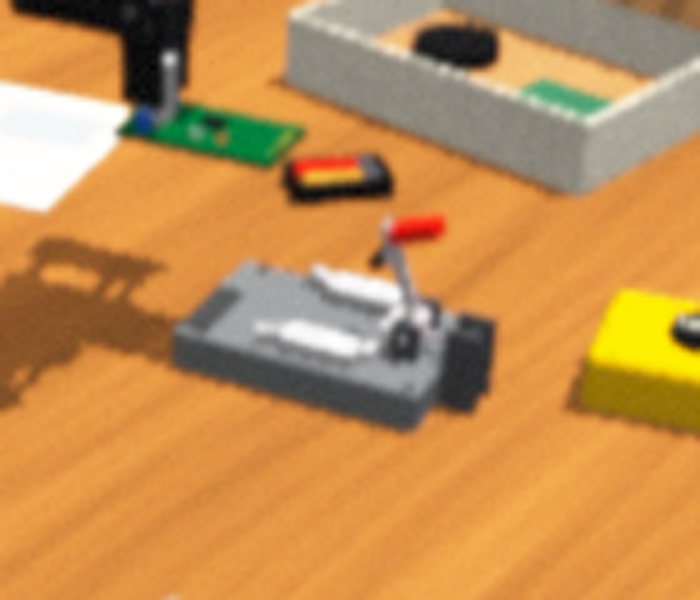

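The scene crop shows the board level in the grip, contacts end towards the jig, with the clip up and the rails clear. Next I lower in front of the rails.

```bash
python3 -m crank '[{"x":0.005,"y":0.0015,"z":0.02,"turn":0},{"x":0.01,"y":0.003,"z":0.05,"turn":0},{"x":0.01,"y":0.003,"z":0.075,"turn":0},{"x":0.01,"y":0.003,"z":0.085,"turn":0},{"x":0.01,"y":0.003,"z":0.085,"turn":0},{"x":0.01,"y":0.003,"z":0.085,"turn":0},{"x":0.01,"y":0.003,"z":0.085,"turn":0}]'
python3 - <<'E'
from h import *
print(env.get_obs()['tool_pos'],shift([.4891,.175,.0604],190.9))
s=imaging.read_camera('scene');cv2.imwrite('pics/scene6.png',s[:,:,::-1])
np.set_printoptions(precision=1,suppress=True)
for k in blobs(s,(40,80,30),(85,255,255),(300,190,400,300),20): print(cv2.boundingRect(k),cv2.approxPolyDP(k,2.5,True)[:,0].tolist())
o=env.get_obs();T=o['tool_pos'];Rz=R.from_euler('z',np.radians(o['tool_rot'][2]+180))
c=np.array([[75,-25,-31],[75,25,-31],[-15,25,-31],[-15,-25,-31]])/1e3
print(proj('scene',T+Rz.apply(c)))
E
```

```text
time_s: 11.32
tool_pos: [0.4897, 0.1759, 0.0711]
tool_rot: [180.0, 0.1, -169.2]
force: [-0.2, -0.8, -0.1]
grip_width: 0.0178
grasp_force: 30.0
[0.48971917 0.17591526 0.07112078] ('shift', array([ 0.0008, -0.0008,  0.0107]), 'turn', np.float64(-0.001))
(331, 217, 35, 14) [[331, 222], [357, 230], [365, 224], [343, 217], [336, 224], [334, 218]]
[[357.7 229.7]
 [365.6 221.8]
 [336.4 214.4]
 [327.9 221.9]]
```

```bash
python3 -m crank '[{"x":0.001,"y":-0.001,"z":0.006,"turn":0},{"x":0.001,"y":-0.001,"z":0.0105,"turn":0},{"x":0.001,"y":-0.001,"z":0.0105,"turn":0},{"x":0.001,"y":-0.001,"z":0.0105,"turn":0}]'; python3 -m crank '[{"x":-0.005,"y":0,"z":0,"turn":0},{"x":-0.01,"y":0,"z":0,"turn":0},{"x":-0.015,"y":0,"z":0,"turn":0},{"x":-0.02,"y":0,"z":0,"turn":0},{"x":-0.025,"y":0,"z":0,"turn":0},{"x":-0.03,"y":0,"z":0,"turn":0},{"x":-0.03,"y":0,"z":0,"turn":0}]'
```

```text
time_s: 11.88
tool_pos: [0.4881, 0.1744, 0.0594]
tool_rot: [-180.0, -0.0, -169.2]
force: [-0.6, -0.5, -0.5]
grip_width: 0.0175
grasp_force: 30.0
time_s: 12.75
tool_pos: [0.518, 0.1801, 0.0596]
tool_rot: [-180.0, 0.0, -169.2]
force: [-0.2, -0.0, -1.0]
grip_width: 0.0176
grasp_force: 30.0
```

```bash
python3 -m crank '[{"x":-0.004,"y":0,"z":-0.0005,"turn":0},{"x":-0.008,"y":0,"z":-0.0005,"turn":0},{"x":-0.012,"y":0,"z":-0.0005,"turn":0},{"x":-0.016,"y":0,"z":-0.0005,"turn":0},{"x":-0.02,"y":0,"z":-0.0005,"turn":0},{"x":-0.024,"y":0,"z":-0.0005,"turn":0},{"x":-0.028,"y":0,"z":-0.0005,"turn":0},{"x":-0.032,"y":0,"z":-0.0005,"turn":0},{"x":-0.032,"y":0,"z":-0.0005,"turn":0}]'
python3 - <<'E'
from h import *
t=imaging.read_camera('top');s=imaging.read_camera('scene')
a=cv2.resize(t[180:290,190:270],(400,550),interpolation=2);b=cv2.resize(s[200:265,330:410],(400,325),interpolation=2)
o=np.zeros((550,800,3),np.uint8);o[:,:400]=a;o[:325,400:]=b;cv2.imwrite('pics/c7.png',o[:,:,::-1])
E
```

```text
time_s: 13.88
tool_pos: [0.5494, 0.1861, 0.0601]
tool_rot: [180.0, 0.0, -169.2]
force: [0.1, -0.0, -2.1]
grip_width: 0.0174
grasp_force: 30.0
```

View pics/c7.png

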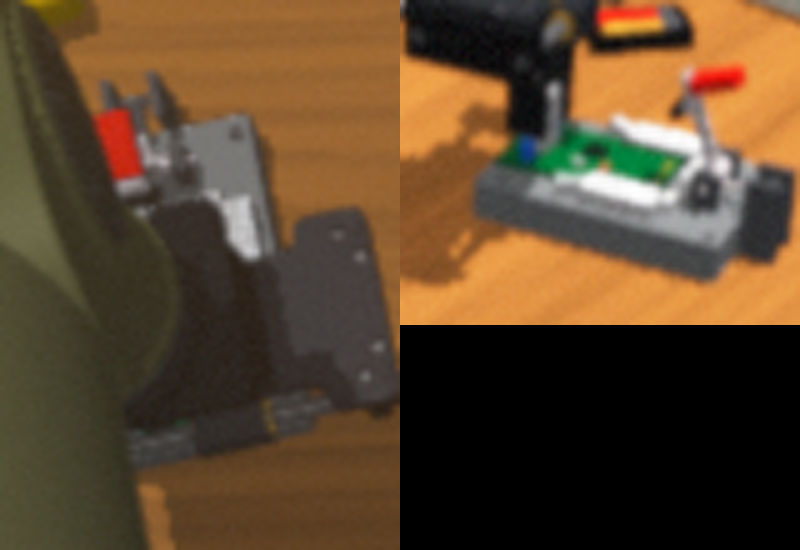

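The scene crop shows the board under both lips with the contacts nearly at the stop. The -2 N suggests light contact with a lip, so I lower a hair and push on gently.

```bash
python3 -m crank '[{"x":0,"y":0,"z":0.0008,"turn":0},{"x":-0.002,"y":0,"z":0.0008,"turn":0},{"x":-0.004,"y":0,"z":0.0008,"turn":0},{"x":-0.005,"y":0,"z":0.0008,"turn":0},{"x":-0.005,"y":0,"z":0.0008,"turn":0}]'; python3 -m crank '[{"x":-0.001,"y":0,"z":0,"turn":0},{"x":-0.002,"y":0,"z":0,"turn":0},{"x":-0.002,"y":0,"z":0,"turn":0}]';python3 -m crank '[{"x":-0.001,"y":0,"z":0,"turn":0},{"x":-0.002,"y":0,"z":0,"turn":0},{"x":-0.002,"y":0,"z":0,"turn":0}]'
```

```text
time_s: 14.6
tool_pos: [0.5541, 0.1871, 0.0592]
tool_rot: [-180.0, 0.0, -169.2]
force: [-0.5, 0.1, -0.3]
grip_width: 0.0175
grasp_force: 30.0
time_s: 14.98
tool_pos: [0.5547, 0.1873, 0.0592]
tool_rot: [180.0, -0.2, -169.2]
force: [-4.2, -0.7, 3.6]
grip_width: 0.0178
grasp_force: 30.0
time_s: 15.35
tool_pos: [0.5548, 0.1874, 0.0592]
tool_rot: [-180.0, -0.4, -169.1]
force: [-10.2, -2.2, 8.6]
grip_width: 0.0176
grasp_force: 30.0
```

```bash
python3 -m crank '[{"x":0.002,"y":0,"z":0,"turn":0},{"x":0.003,"y":0,"z":0,"turn":0},{"x":0.003,"y":0,"z":0,"turn":0}]'; python3 -m crank '[{"x":0,"y":0,"z":0,"turn":0},{"x":0,"y":0,"z":0,"turn":0},{"x":0,"y":0,"z":0,"turn":0},{"x":0,"y":0,"z":-0.02,"turn":0},{"x":0,"y":0,"z":-0.06,"turn":0},{"x":0,"y":0,"z":-0.11,"turn":0},{"x":-0.03,"y":0,"z":-0.15,"turn":0},{"x":-0.07,"y":0,"z":-0.16,"turn":0},{"x":-0.09,"y":0,"z":-0.16,"turn":0},{"x":-0.095,"y":0,"z":-0.16,"turn":0},{"x":-0.095,"y":0,"z":-0.16,"turn":0},{"x":-0.095,"y":0,"z":-0.16,"turn":0}]' 0.045
python3 - <<'E'
from h import *
im=imaging.read_camera('wrist'); cv2.imwrite('pics/w8.png',cv2.resize(im[80:320,200:450],(750,600)[:2],interpolation=2)[:,:,::-1]); o=env.get_obs();print(o['tool_pos'],o['tool_rot'],o['time_s'])
np.set_printoptions(precision=1,suppress=True)
J=np.array([.602,.1967,0]);RJ=R.from_euler('z',np.radians(10.9))
f=lambda c:proj('wrist',J+RJ.apply(np.array(c)/1e3))
print(f([[-60,-25,28],[-60,25,28],[30,-25,28],[30,25,28],[-45,0,62],[-70,-45,24],[-70,45,24]]))
for k in blobs(im,(40,80,30),(85,255,255),(200,80,450,320),40): b=cv2.boundingRect(k);print(b,RJ.inv().apply(plane('wrist',[(b[0]+b[2]/2,b[1]),(b[0]+b[2]/2,b[1]+b[3])],.028)-J)*1e3)
E
```

```text
time_s: 15.72
tool_pos: [0.5547, 0.1873, 0.0592]
tool_rot: [180.0, -0.0, -169.2]
force: [-3.6, -1.0, 1.5]
grip_width: 0.018
grasp_force: 30.0
time_s: 17.23
tool_pos: [0.6474, 0.205, 0.2192]
tool_rot: [180.0, -0.0, -169.2]
force: [0.5, -0.4, 0.7]
grip_width: 0.0451
grasp_force: 0.0
[0.64751086 0.20511047 0.21935027] [ 1.79986029e+02 -1.91749918e-02 -1.69144547e+02] 17.275
[[296.7 113.6]
 [351.2 113.6]
 [298.5 210.5]
 [349.4 210.5]
 [324.  128.8]
 [275.1 102.8]
 [372.8 102.7]]
(298, 112, 53, 97) [[-61.4   0.5  28. ]
 [ 28.5   0.5  28. ]]
```

View pics/w8.png

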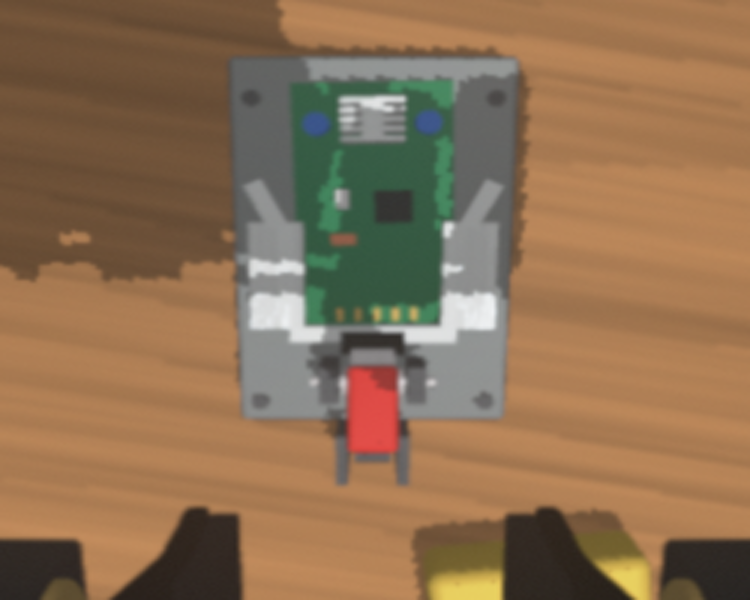

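The wrist crop shows the board square in the rails. Its contacts end is against the stop bar at crop row 328 and the heat sink is outward. The tab is at crop (373,410), right below the gripper. The measured board edges, -61 and 28.5 mm, match home (-60, 30) within error. Next I pinch the tab and swing it down.

```bash
python3 -m crank '[{"x":0,"y":0,"z":0.03,"turn":0},{"x":0,"y":0,"z":0.07,"turn":0},{"x":0,"y":0,"z":0.105,"turn":0},{"x":0,"y":0,"z":0.118,"turn":0},{"x":0,"y":0,"z":0.121,"turn":0},{"x":0,"y":0,"z":0.121,"turn":0}]' 0.034; python3 -m crank '[{"x":0,"y":0,"z":0,"turn":0},{"x":0,"y":0,"z":0,"turn":0},{"x":0,"y":0,"z":0,"turn":0}]' 0.005 15; python3 -m crank '[{"x":0.0045,"y":0,"z":0.0005,"turn":0},{"x":0.0093,"y":0,"z":0.0015,"turn":0},{"x":0.018,"y":0,"z":0.0046,"turn":0},{"x":0.0265,"y":0,"z":0.0092,"turn":0},{"x":0.034,"y":0,"z":0.0152,"turn":0},{"x":0.037,"y":0,"z":0.0185,"turn":0},{"x":0.04,"y":0,"z":0.0223,"turn":0},{"x":0.044,"y":0,"z":0.0288,"turn":0},{"x":0.0458,"y":0,"z":0.0325,"turn":0},{"x":0.0472,"y":0,"z":0.0357,"turn":0},{"x":0.0472,"y":0,"z":0.0357,"turn":0}]'
```

```text
time_s: 18.02
tool_pos: [0.6491, 0.2054, 0.0999]
tool_rot: [180.0, 0.1, -169.2]
force: [-0.3, -0.4, 0.5]
grip_width: 0.034
grasp_force: 0.0
time_s: 18.4
tool_pos: [0.6485, 0.2054, 0.0989]
tool_rot: [180.0, 0.1, -169.2]
force: [-0.4, -0.1, 1.2]
grip_width: 0.0134
grasp_force: 15.0
time_s: 19.77
tool_pos: [0.6015, 0.1964, 0.062]
tool_rot: [180.0, -0.0, -169.1]
force: [-0.9, 1.6, -1.5]
grip_width: 0.0135
grasp_force: 15.0
```

Now I release, lift, and move back to look.

```bash
python3 -m crank '[{"x":0,"y":0,"z":0,"turn":0},{"x":0,"y":0,"z":0,"turn":0},{"x":0,"y":0,"z":0,"turn":0},{"x":0,"y":0,"z":-0.02,"turn":0},{"x":0,"y":0,"z":-0.06,"turn":0},{"x":0,"y":0,"z":-0.11,"turn":0},{"x":-0.02,"y":0,"z":-0.15,"turn":0},{"x":-0.045,"y":0,"z":-0.155,"turn":0},{"x":-0.045,"y":0,"z":-0.155,"turn":0},{"x":-0.045,"y":0,"z":-0.155,"turn":0}]' 0.034
python3 - <<'E'
from h import *
im=imaging.read_camera('wrist'); s=imaging.read_camera('scene'); o=env.get_obs();print(o['tool_pos'],o['force'],o['time_s'])
q=np.zeros((560,800,3),np.uint8);q[:,:400]=cv2.resize(im[80:290,250:400],(400,560),interpolation=2);q[:325,400:]=cv2.resize(s[200:265,330:410],(400,325),interpolation=2)
cv2.imwrite('pics/c9.png',q[:,:,::-1])
np.set_printoptions(precision=1,suppress=True)
J=np.array([.602,.1967,0]);RJ=R.from_euler('z',np.radians(10.9))
for k in blobs(im,(40,80,30),(85,255,255),(250,80,400,320),40): b=cv2.boundingRect(k);print(b,RJ.inv().apply(plane('wrist',[(b[0]+b[2]/2,b[1]),(b[0]+b[2]/2,b[1]+b[3])],.028)-J)*1e3)
print('jig corners',proj('wrist',J+RJ.apply([[-.07,-.045,.024],[.07,.045,.024]])))
w=cv2.minAreaRect(blobs(im,(0,120,50),(8,255,255),(300,120,350,280))[0])[0]; r=cv2.minAreaRect(blobs(s,(0,150,80),(6,255,255),(345,205,410,250),3)[0])[0]
p,e=two('wrist',w,'scene',r); print('tab',RJ.inv().apply(p-J)*1e3,e)
E
```

```text
time_s: 21.02
tool_pos: [0.6452, 0.2044, 0.2175]
tool_rot: [-180.0, -0.1, -169.2]
force: [-0.7, -0.6, 0.2]
grip_width: 0.0341
grasp_force: 0.0
[0.64500571 0.2045348  0.21717093] [ 0.37418171  0.31800848 -0.34894974] 21.125
(298, 115, 53, 97) [[-61.4   0.4  28. ]
 [ 28.3   0.4  28. ]]
jig corners [[275.  105.7]
 [368.1 251.6]]
tab [-1.7 -0.7 57.4] 0.001289758057046802
```

View pics/c9.png

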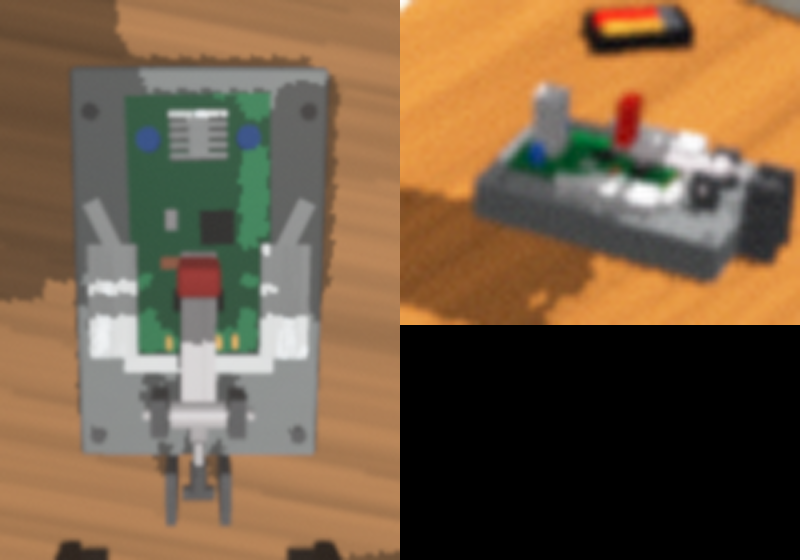

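The crop shows the clip down on the board with the tab at (200,277), the board against the stop bar (crop row 355) and the heat sink outward. The tab height of 57 mm matches a clip resting on the board. Handing in.

```bash
python3 -c "
from cell import env
print(env.sign_off())"
```

```text
the job is handed in; nothing more can be done
None
```

I slid the board under both rail lips to the stop with its heat sink outward, brought the clip down to clamp it, and handed the job in at about 21 s; nothing else was handled.

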